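# Set the tube mixer's click timer and start it

### The arm

A 7-joint arm with a two-finger parallel gripper is mounted at the origin on the work surface. World frame = base frame: x ahead of the robot, y to its left, z up, the work surface at z = 0. Lengths are in m, angles in rad, forces in N, time in s.
With the tool pointing down it reaches from about 0.4 to 0.85 m from the base axis. Payload 10.4 kg.
Tool frame: the origin (TCP) lies at the very end of the fingers, on their centre line; the grasp point (between the pads) lies 19 mm behind it; z points along the fingers, y is the line along which they close (so a half turn about z gives the same grasp; the last joint's range is limited). The gripper opens to 87 mm and grips with 3 to 60 N. Pads are 19 mm wide; open, the fingers measure 117 mm over their backs; the gripper's body (75 mm by 190 mm) begins 51 mm behind the grasp point.
Start: joints at [-1.178, 0.332, -0.065, 1.46, 0.022, 1.35, -0.088], TCP at [0.252, 0.572, 0.223] pointing down, gripper open.
Joint ranges: [-2.6, 2.6], [-0.5, 2.12], [-1.47, 1.34], [0.16, 2.42], [-1.27, 4.41], [0.06, 2.06], [-2.6, 2.6]. Speed limits (rad/s): [2.22, 2.22, 2.79, 2.79, 3.14, 3.14, 3.14].

### API

Orientations are given as a unit quaternion [x, y, z, w].
In Python, from bench import * gives the robot as it stands.
- The arm moves only by the tool step_arm, never from a script. Its arguments are lists of equal length, an entry for each row: "delta_pos": the shift along the world's x, y, z in units of 25 mm (1.0 is 25 mm), a list of three; "turn": the turn about the world's z in units of 0.12 rad (1.0 is 0.12 rad). In form: {"delta_pos": [[tx, ty, tz], ...], "turn": [turn, ...]}. A call has 1 to 12 rows; each row shifts and turns the commanded pose from where the row before left it; what a row does not reach is not made up. A row lasts 1/10 s, in which the tool goes at most 50 mm and 8.59 degrees, less where a joint would pass 70% of its speed; a pose out of reach is approached as far as the arm can. A call with a number of a shift or a turn outside -1 to 1 is refused whole. A call with a gripper value outside its range is refused whole. "grip" is the closure, from 0 (fully open) to 1 (shut), set as the call begins (left out, the last holds). The fingers move at their own pace and stop on an object; "newtons" is the grip in N (left out, the last holds). Time passes only in rows, so rows that do not move let the fingers close. It gives the time, the measured TCP pose, the force, the opening and the grip force at its end, in the units of the state.
- read_state(): the state, without advancing time (a new reading comes with each control period).
- camera(name): name is "scene" or "top" or "wrist"; returns a dict with "image" (420x560x3 uint8, red, green, blue), "z_map" (420x560 float32, m along the optical axis (not along the pixel's ray), 0 where there is no reading), "mtx" (3x3 intrinsics, pixels), "dist" ([k1, k2, p1, p2, k3] as OpenCV has them; the pictures are not rectified), "view" (4x4, takes a point from world to camera coordinates). Camera axes: x right, y up, looking along -z (the intrinsics and any distortion apply to the point x, -y, -z); pixel columns grow to the right and rows downward; lengths in m; the calibration is good to about 2 mm. A picture is of the moment at which its call begins.
- close_job(): hands the job in; it is judged then, once.
The state is a dict: "time": time; "joint_positions": joint angles; "joint_vel": joint speeds; "joint_torque": joint torques, N m; "ee_pos": TCP position; "eef_rot": TCP orientation; "ft_force": force on the tool from outside, world axes, zero at the start; "torque": the same for the moment, N m; "width": finger opening in m; "grip_force": force on a finger pad.
Only numpy, scipy, OpenCV 4.12 (cv2) and the standard library are available. Lean on these libraries where they do the work, as an engineer would, in place of code of your own. Each camera call takes 0.05 s, during which the arm holds its last target. There are 200 camera calls.

### The job

Set the blood-tube roller mixer's timer exactly four clicks further on (clockwise seen from above): press its black cap down just firmly enough for the clutch to bite, without forcing it, turn the dial with it and let the cap spring back up. Then press the grey start button fully down and let go, leaving the loose things around untouched.

Things in the scene. Friction and masses are not known exactly. Their poses are not given: they have to be found in the camera images.
- mixer: Fixed bench roller mixer for blood tubes: white housing 280 x 320 mm (x by y), flat deck 70 mm above the table. Origin under its centre, x away from the control side. Black rollers with tubes fill the half at +x (up to 110 mm high). On the half at -x: the timer dial's upright axis at (-70, +65) mm, the start button at (-70, -50) mm.
- dial: Timer dial: flat metal disc, 92 mm across, 3 mm thick, on the deck under the black cap. Turns about its upright axis with click stops every 20 degrees, clockwise from above being onward, from its zero stop, where it starts, up to nine clicks. Only the cap can drive it. Left alone, it settles in the nearest stop. Origin on its axis at deck height.
- dial_pointer (a point): Small black raised pointer bar on the dial, this point 40 mm from the dial's axis and 6 mm above the deck. It turns with the dial and shows its angle (at zero it points to the mixer's -x); dark ticks on the deck mark the click stops. Four clicks (80 degrees) move it 51 mm in a straight line.
- cap: Black press-and-turn cap over the dial. Up, it turns freely, the dial stays. Pressed (spring 1.5 N + 0.2 N/mm) it meets the dial's clutch after 1.5 to 13.5 mm, different each time and not visible; then the force rises 8 N/mm. Under about 8 N on the clutch it slips; from 11 N it drives the dial; about 14 N is right; above 20 N is damage. Released, it springs up. Origin on its axis, 18 mm under the skirt's top.
- cap_grip (a point): Centre of the cap's upright grip bar, on the dial's axis: bar 46 mm long (point x), 14 mm wide (point y, the way to pinch it), 26 mm high, standing on the cap's round skirt (60 mm across, 6 mm thick). At rest the skirt's top is 98 mm, this point 111 mm and the bar's top 124 mm above the table; bar and skirt go down together.
- start (a joint): Travel of the start button in m: 0 released, 0.006 fully pressed; it springs back. Full travel takes about 5 N.
- start_top (a point): Centre of the top of the round grey start button (26 mm across) on the mixer's deck.
- tape: Loose paper tape roll, 52 mm across, 18 mm high, lying on the mixer's deck next to the start button. Origin at the centre of its underside.
- cup: Loose clear plastic cup, 72 mm across, 90 mm high. Origin at the centre of its underside.
- marker: Loose marker pen, about 115 mm long along its x. Origin under its middle.
- jar: Loose sample jar, 52 mm across, 70 mm high. Origin at the centre of its underside.

How it is judged:
On the way, in this order (a step that is already met when the one before it is completed fails the run):
1. the dial stands four clicks on, and the cap is released (distance of dial_pointer from where it was at the start of the episode between 0.048 and 0.0548 m and contact force between the fingers and cap below 0.05 N), for 0.3 s.
2. the start button is pressed fully down with the dial still four clicks on (distance of dial_pointer from where it was at the start of the episode between 0.048 and 0.0548 m and value of joint start above 0.0045 m), for 0.02 s.
At the end, for the whole second after the job is handed in: The dial rests four clicks clockwise of where it started (pointer 48 to 54.8 mm from its start), the cap is up, off the clutch; the start button was pressed at least 4.5 mm after that and is released; cup, marker, jar and tape lie within 20 mm of where they were (distance of dial_pointer from where it was at the start of the episode between 0.048 and 0.0548 m and value of joint start below 0.0015 m and contact force between cap and dial below 0.05 N and distance of each of cup, marker, jar, tape from where it was at the start of the episode below 0.02 m); the robot touches nothing.
It fails at once if the cap is forced on to the clutch with more than 20 N (contact force between cap and dial above 20 N).
It fails at once if a loose bystander is shoved more than 20 mm (distance of any of cup, marker, jar, tape from where it was at the start of the episode above 0.02 m).
It fails at once if the start button is pressed before the timer is set (value of joint start above 0.0045 m and not (distance of dial_pointer from where it was at the start of the episode between 0.048 and 0.0548 m)).
It also fails if it takes over 53 s, if anything falls off the work surface, if the arm or the gripper's body presses on something with over 40 N, if the wrist force passes 120 N, or if a joint passes its speed limit or range.

## Working session

There is one attempt and no reset: what is moved stays moved. The work goes in short steps, Python scripts to look and compute and a tool call to move; the robot and the scene stay as the last step left them, time stands still between calls to the robot, and variables do not carry over. Pictures are saved under pics/ and viewed, at most 10 in all, crops included, and the job is handed in when it is done.

Besides the shell and the picture viewer there is one more tool, called by a JSON object that holds its "api" and its "payload", one argument or row to a line. step_arm: Moves the arm, as the interface text tells. Shifts and turns lie within -1 to 1; 1 stands for 25 mm of shift or 0.12 rad of turn. Its arguments: {"type":"object","properties":{"delta_pos":{"type":"array"},"turn":{"type":"array"},"grip":{"type":"number"},"newtons":{"type":"number"}},"required":["delta_pos","turn"]}

```bash
mkdir -p pics
cat > h.py <<'E'
from bench import *
import numpy as np, cv2
def snap(n,f):
    c=camera(n); cv2.imwrite('pics/'+f,c['image'][:,:,::-1]); np.savez('pics/'+f[:-4],**c); return c
def world(c,u,v,d=None,z=None):
    # pixel -> world via depth, or via plane height z
    p=cv2.undistortPoints(np.array([[[u,v]]],float),c['mtx'],c['dist'])[0,0]
    T=np.linalg.inv(c['view']); r=T[:3,:3]@np.array([p[0],-p[1],-1]); o=T[:3,3]
    if z is not None: return o+r*(z-o[2])/r[2]
    if d is None: d=c['z_map'][int(round(v)),int(round(u))]
    return o+r*d
E
python3 - <<'E'
from h import *
s=read_state(); print(s)
snap('top','top0.png'); snap('scene','scene0.png')
E
```

```text
{'time': 0.0, 'joint_positions': array([-1.17761492,  0.3328227 , -0.06470983,  1.46092139,  0.02162535,
        1.34992459, -0.08847745]), 'joint_vel': array([-0.00057236,  0.00017589,  0.00146181,  0.00098354, -0.00102699,
        0.00096486, -0.0006995 ]), 'joint_torque': array([-1.61606640e-03, -6.23277497e+01,  2.36715964e-02, -3.89902210e+01,
       -6.14076597e-02,  3.95386107e-02,  1.33779745e-04]), 'ee_pos': array([0.25229304, 0.57139427, 0.22179421]), 'eef_rot': array([ 2.06368071e-01,  9.78474192e-01, -6.82589033e-04, -9.94742906e-05]), 'ft_force': array([-0.18035112, -0.1470863 ,  0.171872  ]), 'torque': array([-0.00979439,  0.03607715,  0.04540481]), 'grip_force': 0.0, 'width': 0.08722940793821904}
```

View pics/top0.png

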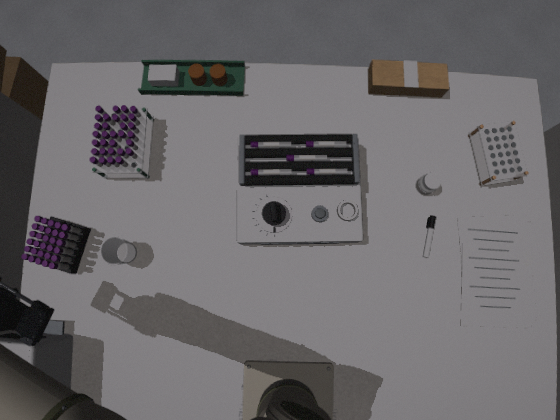

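View pics/scene0.png

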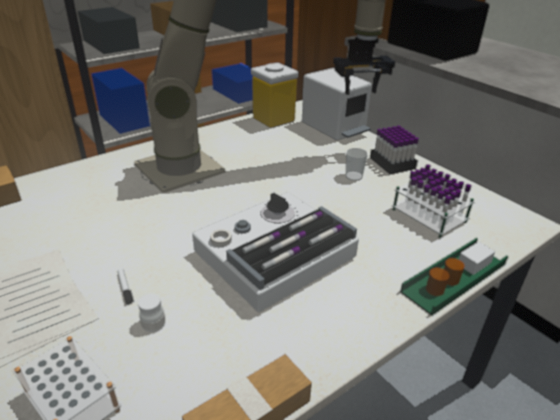

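The top view shows the cap at about (274,213), the start button at (320,214), the tape at (347,211) and the cup at (120,250). The mixer is squared up roughly with the image axes (up is +x, left is +y).

Run:
```python
from h import *
c=np.load('pics/top0.npz')
im=c['image'][175:255,225:375][:,:,::-1]
cv2.imwrite('pics/crop0.png',cv2.resize(im,(800,427),interpolation=cv2.INTER_CUBIC))
for n,u,v in [('cap',274,213),('start',320,214),('tape',347,211)]: print(n,world(c,u,v))
for u,v in [(237,189),(236,243),(361,243),(362,186)]: print(world(c,u,v,z=.07))
```

```text
cap [0.48255368 0.04798124 0.12411873]
start [ 0.48848249 -0.06575802  0.09028395]
tape [ 0.50119424 -0.13642909  0.07048595]
[0.55034667 0.14595998 0.07      ]
[0.41200761 0.14211103 0.07      ]
[ 0.42053801 -0.17234902  0.07      ]
[ 0.56770941 -0.17543226  0.07      ]
```

View pics/crop0.png

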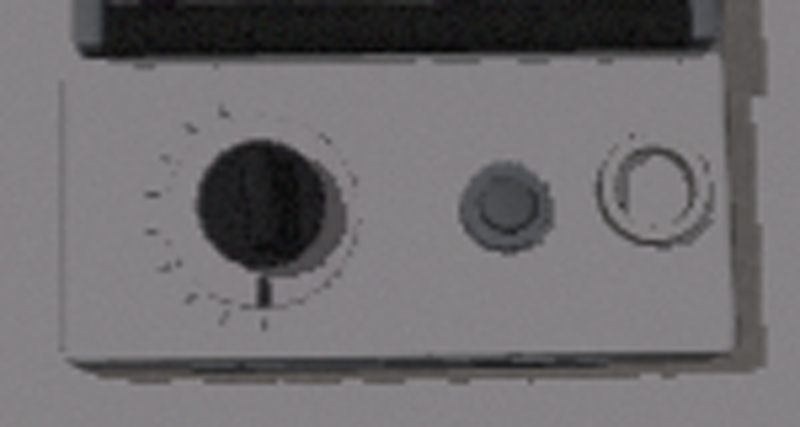

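The zero pointer faces straight down (-x) and the ticks go left (clockwise). Next I move above the cap.

{"api": "step_arm", "payload": {
  "delta_pos": [
    [0.42, -0.95, 0],
    [0.42, -0.95, 0],
    [0.42, -0.95, 0],
    [0.42, -0.95, 0],
    [0.42, -0.95, 0],
    [0.42, -0.95, 0],
    [0.42, -0.95, 0],
    [0.42, -0.95, 0],
    [0.42, -0.95, 0],
    [0.42, -0.95, 0],
    [0.42, -0.95, 0]
  ],
  "turn": [0.18, 0.18, 0.18, 0.18, 0.18, 0.18, 0.18, 0.18, 0.18, 0.18, 0.18]
}}

```text
time: 1.2
ee_pos: [0.3681, 0.3093, 0.2223]
eef_rot: [0.089, 0.996, -0.0, -0.0]
ft_force: [0.1, 0.6, 0.5]
width: 0.0869
grip_force: 0.0
```

{"api": "step_arm", "payload": {
  "delta_pos": [
    [0.42, -0.95, 0],
    [0.42, -0.95, 0],
    [0.42, -0.95, 0],
    [0.42, -0.95, 0],
    [0.42, -0.95, 0],
    [0.42, -0.95, 0],
    [0.42, -0.95, 0],
    [0.42, -0.95, 0],
    [0.42, -0.95, 0],
    [0.42, -0.95, 0],
    [0.42, -0.95, 0],
    [0, 0, 0]
  ],
  "turn": [0.18, 0.18, 0.18, 0.18, 0.18, 0.18, 0.18, 0.18, 0.18, 0.18, 0.18, 0]
}}

```text
time: 2.4
ee_pos: [0.4841, 0.0457, 0.2224]
eef_rot: [-0.028, 1.0, -0.001, -0.0]
ft_force: [-0.8, 0.7, -0.7]
width: 0.0871
grip_force: 0.0
```

Run:
```python
from h import *
s=read_state(); print(s['time'],s['ee_pos'],s['eef_rot'],s['ft_force'],s['joint_positions'])
snap('wrist','w1.png')
```

```text
2.4 [0.48414498 0.04572648 0.22240389] [-2.75704003e-02  9.99619725e-01 -5.27713018e-04 -2.01350522e-05] [-0.77896044  0.70157482 -0.7145894 ] [-0.58017985  0.01036136  0.3973908   1.83523265 -0.00308845  1.29701022
  1.44397168]
```

View pics/w1.png

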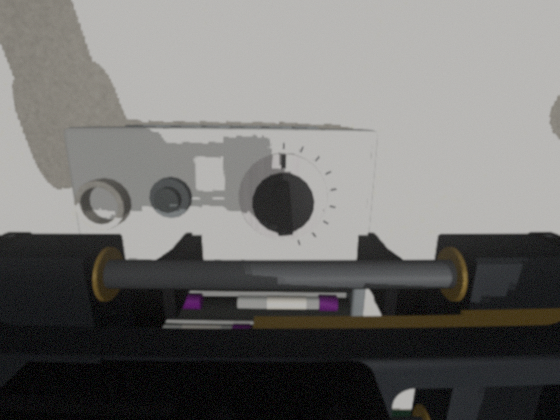

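The wrist view shows the cap at (284,203), with its bar roughly along the image vertical, the pointer at (283,158), the start button at (171,197) and the tape at (103,203). I'll measure them from the depth map.

```bash
cat >> h.py <<'E'
def cloud(c):
    v,u=np.nonzero(c['z_map']>0); d=c['z_map'][v,u].astype(float)
    p=cv2.undistortPoints(np.stack([u,v],1)[:,None].astype(float),c['mtx'],c['dist'])[:,0]
    T=np.linalg.inv(c['view']); P=np.c_[p[:,0]*d,-p[:,1]*d,-d]@T[:3,:3].T+T[:3,3]
    return P
E
python3 - <<'E'
from h import *
for f in ['w1','top0']:
    P=cloud(np.load(f'pics/{f}.npz'))
    def near(x,y,r,a,b): return P[(np.hypot(P[:,0]-x,P[:,1]-y)<r)&(P[:,2]>a)&(P[:,2]<b)]
    B=near(.483,.048,.035,.117,.13)
    r=cv2.minAreaRect(B[:,:2].astype(np.float32)*1000)
    print(f,'bar',len(B),B.mean(0).round(4),r)
    S=near(.483,.048,.045,.09,.13); (x,y),R=cv2.minEnclosingCircle(S[:,:2].astype(np.float32)*1000); print('skirt',x,y,R)
    S=near(.488,-.066,.03,.083,.1); (x,y),R=cv2.minEnclosingCircle(S[:,:2].astype(np.float32)*1000); print('start',x,y,R,np.median(S[:,2]),S[:,:2].mean(0))
    S=near(.5,-.136,.04,.08,.1); print('tape',(S[:,:2].max(0)+S[:,:2].min(0))/2,len(S))
E
```

```text
w1 bar 811 [0.488  0.0481 0.1238] ((489.1278076171875, 48.235267639160156), (46.09033203125, 13.950563430786133), 8.134486198425293)
skirt 489.260498046875 48.11171340942383 29.928466796875
start 493.4776611328125 -65.91506958007812 19.479806900024414 0.09162351276003239 [ 0.49258745 -0.0647193 ]
tape [ 0.50382873 -0.13620707] 1229
top0 bar 109 [0.4875 0.0502 0.1241] ((487.70361328125, 50.26930236816406), (45.892967224121094, 13.692781448364258), 8.75145435333252)
skirt 487.5035705566406 50.03778839111328 29.800186157226562
start 490.9822692871094 -64.66596984863281 20.232866287231445 0.09088015380479475 [ 0.49021917 -0.0641759 ]
tape [ 0.50174396 -0.13422616] 168
```

{"api": "step_arm", "payload": {
  "delta_pos": [
    [0.18, 0.13, -0.6],
    [0, 0, -0.8],
    [0, 0, -0.8],
    [0, 0, -0.8],
    [0, 0, -0.8],
    [0, 0, -0.6],
    [0, 0, -0.4],
    [0, 0, 0],
    [0, 0, 0]
  ],
  "turn": [0.74, 0, 0, 0, 0, 0, 0, 0, 0]
}}

```text
time: 3.35
ee_pos: [0.4881, 0.0529, 0.103]
eef_rot: [-0.074, 0.997, 0.0, 0.0]
ft_force: [0.1, 0.3, -0.4]
width: 0.0872
grip_force: 0.0
```

{"api": "step_arm", "payload": {
  "delta_pos": [
    [0, 0, 0],
    [0, 0, 0],
    [0, 0, 0],
    [0, 0, 0],
    [0, 0, 0],
    [0, 0, 0],
    [0, 0, 0],
    [0, 0, 0]
  ],
  "turn": [0, 0, 0, 0, 0, 0, 0, 0],
  "grip": 1,
  "newtons": 40
}}

```text
time: 4.15
ee_pos: [0.4879, 0.0525, 0.1026]
eef_rot: [-0.074, 0.997, 0.0, -0.0]
ft_force: [-0.1, -0.0, 0.4]
width: 0.0312
grip_force: 0.0
```

{"api": "step_arm", "payload": {
  "delta_pos": [
    [0.02, -0.14, -0.06],
    [0, 0, 0],
    [0, 0, 0],
    [0, 0, 0],
    [0, 0, 0],
    [0, 0, 0]
  ],
  "turn": [0, 0, 0, 0, 0, 0]
}}

```text
time: 4.75
ee_pos: [0.4883, 0.0487, 0.1009]
eef_rot: [-0.074, 0.997, -0.0, -0.0]
ft_force: [-0.5, -3.1, -3.2]
width: 0.0138
grip_force: 40.0
```

{"api": "step_arm", "payload": {
  "delta_pos": [
    [0, -0.03, 0],
    [0, 0, 0],
    [0, 0, 0],
    [0, 0, 0]
  ],
  "turn": [0, 0, 0, 0]
}}

```text
time: 5.15
ee_pos: [0.4883, 0.0486, 0.1009]
eef_rot: [-0.074, 0.997, 0.0, -0.0]
ft_force: [0.8, 1.4, -4.6]
width: 0.0135
grip_force: 40.0
```

{"api": "step_arm", "payload": {
  "delta_pos": [
    [0, 0, -0.04],
    [0, 0, -0.02],
    [0, 0, 0],
    [0, 0, 0]
  ],
  "turn": [0, 0, 0, 0]
}}

```text
time: 5.55
ee_pos: [0.4884, 0.0486, 0.0997]
eef_rot: [-0.074, 0.997, 0.0, -0.0]
ft_force: [-2.4, 3.3, 1.6]
width: 0.0137
grip_force: 40.0
```

{"api": "step_arm", "payload": {
  "delta_pos": [
    [0, 0, -0.04],
    [0, 0, 0],
    [0, 0, 0]
  ],
  "turn": [0, 0, 0]
}}

```text
time: 5.85
ee_pos: [0.4884, 0.0485, 0.0986]
eef_rot: [-0.074, 0.997, 0.0, -0.0]
ft_force: [-1.8, 2.7, 1.2]
width: 0.0136
grip_force: 40.0
```

{"api": "step_arm", "payload": {
  "delta_pos": [
    [0, 0, -0.03],
    [0, 0, 0],
    [0, 0, 0]
  ],
  "turn": [0, 0, 0]
}}

```text
time: 6.15
ee_pos: [0.4884, 0.0485, 0.0978]
eef_rot: [-0.074, 0.997, 0.0, -0.0]
ft_force: [-2.3, 4.0, 1.9]
width: 0.0138
grip_force: 40.0
```

{"api": "step_arm", "payload": {
  "delta_pos": [
    [-0.01, 0.02, -0.03],
    [0, 0, 0],
    [0, 0, 0]
  ],
  "turn": [0, 0, 0]
}}

```text
time: 6.45
ee_pos: [0.4884, 0.0486, 0.0971]
eef_rot: [-0.074, 0.997, -0.0, 0.0]
ft_force: [-1.8, 2.2, 1.7]
width: 0.0133
grip_force: 40.0
```

{"api": "step_arm", "payload": {
  "delta_pos": [
    [0, 0, -0.03],
    [0, 0, 0],
    [0, 0, 0]
  ],
  "turn": [0, 0, 0]
}}

```text
time: 6.75
ee_pos: [0.4884, 0.0486, 0.0964]
eef_rot: [-0.074, 0.997, -0.0, 0.0]
ft_force: [-0.6, 0.8, 2.8]
width: 0.0137
grip_force: 40.0
```

{"api": "step_arm", "payload": {
  "delta_pos": [
    [0, 0, -0.03],
    [0, 0, 0],
    [0, 0, 0]
  ],
  "turn": [0, 0, 0]
}}

```text
time: 7.05
ee_pos: [0.4883, 0.0486, 0.0956]
eef_rot: [-0.074, 0.997, -0.0, 0.0]
ft_force: [-0.7, 0.4, 1.0]
width: 0.0137
grip_force: 40.0
```

{"api": "step_arm", "payload": {
  "delta_pos": [
    [0, 0, -0.03],
    [0, 0, 0],
    [0, 0, 0]
  ],
  "turn": [0, 0, 0]
}}

```text
time: 7.35
ee_pos: [0.4883, 0.0486, 0.0949]
eef_rot: [-0.074, 0.997, -0.0, 0.0]
ft_force: [0.3, 0.1, 1.7]
width: 0.0136
grip_force: 40.0
```

{"api": "step_arm", "payload": {
  "delta_pos": [
    [0, 0, -0.03],
    [0, 0, 0],
    [0, 0, 0]
  ],
  "turn": [0, 0, 0]
}}

```text
time: 7.65
ee_pos: [0.4883, 0.0486, 0.0941]
eef_rot: [-0.074, 0.997, -0.0, 0.0]
ft_force: [-0.1, -0.7, 2.9]
width: 0.0135
grip_force: 40.0
```

{"api": "step_arm", "payload": {
  "delta_pos": [
    [0, 0, -0.03],
    [0, 0, 0],
    [0, 0, 0]
  ],
  "turn": [0, 0, 0]
}}

```text
time: 7.95
ee_pos: [0.4883, 0.0486, 0.0934]
eef_rot: [-0.074, 0.997, -0.0, 0.0]
ft_force: [0.6, -0.7, 2.0]
width: 0.0137
grip_force: 40.0
```

{"api": "step_arm", "payload": {
  "delta_pos": [
    [0, 0, -0.03],
    [0, 0, 0],
    [0, 0, 0]
  ],
  "turn": [0, 0, 0]
}}

```text
time: 8.25
ee_pos: [0.4883, 0.0487, 0.0928]
eef_rot: [-0.074, 0.997, 0.0, 0.0]
ft_force: [-0.2, -0.9, 5.5]
width: 0.0139
grip_force: 40.0
```

{"api": "step_arm", "payload": {
  "delta_pos": [
    [0, 0, -0.03],
    [0, 0, 0],
    [0, 0, 0]
  ],
  "turn": [0, 0, 0]
}}

```text
time: 8.55
ee_pos: [0.4884, 0.0487, 0.0923]
eef_rot: [-0.074, 0.997, 0.0, 0.0]
ft_force: [-1.2, -0.7, 7.0]
width: 0.0136
grip_force: 40.0
```

{"api": "step_arm", "payload": {
  "delta_pos": [
    [0, 0, -0.02],
    [0, 0, 0],
    [0, 0, 0]
  ],
  "turn": [0, 0, 0]
}}

```text
time: 8.85
ee_pos: [0.4884, 0.0486, 0.0919]
eef_rot: [-0.074, 0.997, 0.0, 0.0]
ft_force: [-3.3, -1.5, 9.8]
width: 0.0135
grip_force: 40.0
```

{"api": "step_arm", "payload": {
  "delta_pos": [
    [0, 0, -0.02],
    [0, 0, 0],
    [0, 0, 0]
  ],
  "turn": [0, 0, 0]
}}

```text
time: 9.15
ee_pos: [0.4884, 0.0487, 0.0916]
eef_rot: [-0.074, 0.997, 0.0, 0.0]
ft_force: [-3.0, -2.0, 13.8]
width: 0.014
grip_force: 40.0
```

{"api": "step_arm", "payload": {
  "delta_pos": [
    [0, 0, -0.018],
    [0, 0, 0],
    [0, 0, 0]
  ],
  "turn": [0, 0, 0]
}}

```text
time: 9.45
ee_pos: [0.4884, 0.0487, 0.0913]
eef_rot: [-0.074, 0.997, 0.0, 0.0]
ft_force: [-3.3, -2.2, 13.9]
width: 0.0141
grip_force: 40.0
```

{"api": "step_arm", "payload": {
  "delta_pos": [
    [0, 0, 0],
    [0, 0, 0]
  ],
  "turn": [0, 0]
}}

```text
time: 9.65
ee_pos: [0.4884, 0.0487, 0.0913]
eef_rot: [-0.074, 0.997, 0.0, 0.0]
ft_force: [-4.1, -2.4, 14.9]
width: 0.0136
grip_force: 40.0
```

{"api": "step_arm", "payload": {
  "delta_pos": [
    [-0.02, -0.01, -0.012],
    [0, 0, 0],
    [0, 0, 0]
  ],
  "turn": [0, 0, 0]
}}

```text
time: 9.95
ee_pos: [0.4884, 0.0487, 0.0913]
eef_rot: [-0.074, 0.997, 0.0, 0.001]
ft_force: [-3.1, -1.3, 15.0]
width: 0.0135
grip_force: 40.0
```

{"api": "step_arm", "payload": {
  "delta_pos": [
    [0, 0, 0],
    [0, 0, 0],
    [0, 0, 0],
    [0, 0, 0],
    [0, 0, 0]
  ],
  "turn": [-0.4, -0.4, -0.4, -0.4, -0.4]
}}

```text
time: 10.45
ee_pos: [0.4884, 0.0489, 0.0913]
eef_rot: [0.047, 0.999, 0.001, 0.001]
ft_force: [-2.8, -1.0, 14.4]
width: 0.0139
grip_force: 40.0
```

Run:
```python
from h import *
c=snap('wrist','w2.png'); t=snap('top','t2.png')
a=cv2.resize(c['image'][100:300,200:400],(400,400),interpolation=cv2.INTER_CUBIC)
b=cv2.resize(t['image'][185:245,245:305],(400,400),interpolation=cv2.INTER_CUBIC)
cv2.imwrite('pics/cmp2.png',np.hstack([a,b])[:,:,::-1])
F=[]
for i in range(4): F.append(read_state()['ft_force']); camera('top')
print(np.array(F))
```

```text
[[-2.88813071 -0.72505787 15.16180049]
 [-2.16560695 -0.72826983 14.66184558]
 [-2.37385286 -0.4782786  14.63835116]
 [-2.40081442 -0.83679571 14.64384464]]
```

View pics/cmp2.png

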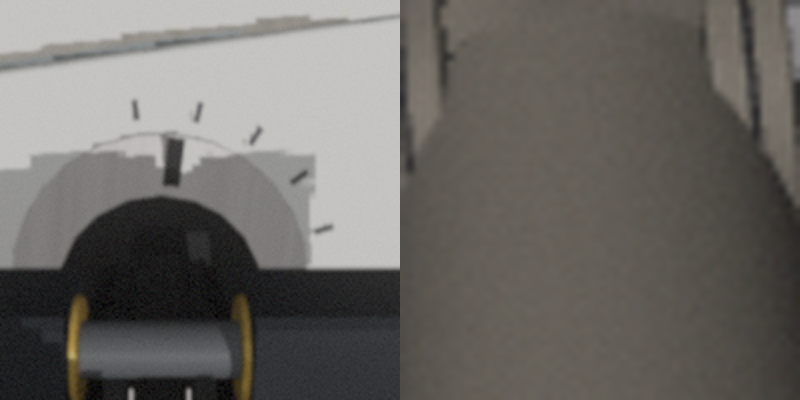

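The wrist crop shows the pointer at (173,160), about two thirds of the way from the zero tick (136,110) to the next (198,112). The dial is being driven. I'll add a little pressure and carry on.

{"api": "step_arm", "payload": {
  "delta_pos": [
    [0, 0, -0.015],
    [0, 0, 0],
    [0, 0, 0],
    [0, 0, 0],
    [0, 0, 0],
    [0, 0, 0]
  ],
  "turn": [0, -0.5, -0.5, -0.5, -0.5, -0.5]
}}

```text
time: 11.35
ee_pos: [0.4884, 0.0491, 0.091]
eef_rot: [0.196, 0.981, 0.001, 0.001]
ft_force: [-2.5, 0.4, 16.2]
width: 0.0133
grip_force: 40.0
```

Run:
```python
from h import *
F=[]
for i in range(3): F.append(read_state()['ft_force']); camera('top')
print(np.array(F), read_state()['ee_pos'])
```

```text
[[-2.53759519  0.42369073 16.23921335]
 [-2.54525815  0.67866004 15.96124867]
 [-2.89560647 -0.74749923 17.44893311]] [0.48845727 0.04907994 0.09102844]
```

{"api": "step_arm", "payload": {
  "delta_pos": [
    [0, 0, 0],
    [0, 0, 0],
    [0, 0, 0],
    [0, 0, 0],
    [0, 0, 0],
    [0, 0, 0]
  ],
  "turn": [-0.6, -0.6, -0.6, -0.6, -0.6, -0.6]
}}

```text
time: 12.1
ee_pos: [0.4887, 0.0494, 0.0911]
eef_rot: [0.402, 0.916, 0.001, 0.001]
ft_force: [-3.2, 1.0, 16.7]
width: 0.0136
grip_force: 40.0
```

{"api": "step_arm", "payload": {
  "delta_pos": [
    [0, 0, 0],
    [0, 0, 0],
    [0, 0, 0],
    [0, 0, 0],
    [0, 0, 0],
    [0, 0, 0],
    [0, 0, 0],
    [0, 0, 0]
  ],
  "turn": [-0.6, -0.6, -0.6, -0.6, -0.6, -0.6, 0, 0]
}}

```text
time: 12.9
ee_pos: [0.489, 0.0496, 0.0912]
eef_rot: [0.587, 0.809, 0.002, 0.001]
ft_force: [-0.7, 1.3, 15.4]
width: 0.0139
grip_force: 40.0
```

Run:
```python
from h import *
s=read_state(); q=s['eef_rot']; print(s['ee_pos'],s['ft_force'],np.degrees(2*(np.arctan2(q[1],q[0])-np.arctan2(.997,-.074))))
c=snap('wrist','w3.png')
```

```text
[0.48895939 0.04957854 0.09117381] [-0.73716777  1.32809809 15.40318622] -80.41642214471196
```

View pics/w3.png

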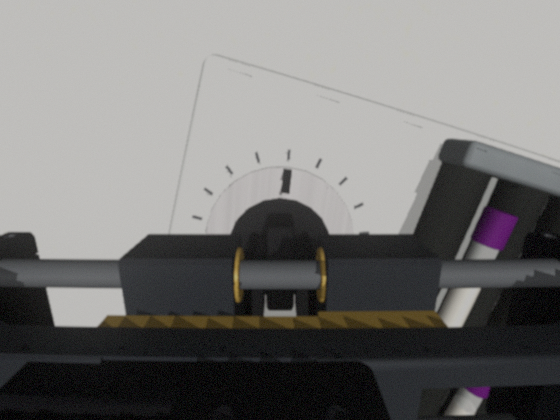

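The pointer at (287,180) lines up with the fifth tick (289,154), counting the zero tick at (197,218), so the dial is four clicks on. Next I ease the cap up, open the fingers and rise.

{"api": "step_arm", "payload": {
  "delta_pos": [
    [0, 0, -0.0],
    [0, 0, 0.08],
    [0, 0, 0.1],
    [0, 0, 0.1],
    [0, 0, 0.07],
    [0, 0, 0],
    [0, 0, 0]
  ],
  "turn": [0, 0, 0, 0, 0, 0, 0]
}}

```text
time: 13.65
ee_pos: [0.4888, 0.0495, 0.0989]
eef_rot: [0.587, 0.809, 0.001, 0.001]
ft_force: [4.5, 4.1, 1.0]
width: 0.0137
grip_force: 40.0
```

{"api": "step_arm", "payload": {
  "delta_pos": [
    [0, 0, 0],
    [0, 0, 0],
    [0, 0, 0],
    [0, 0, 0],
    [0, 0, 0],
    [0, 0, 0]
  ],
  "turn": [0, 0, 0, 0, 0, 0],
  "grip": 0.5
}}

```text
time: 14.25
ee_pos: [0.4876, 0.0485, 0.0984]
eef_rot: [0.587, 0.809, -0.0, -0.0]
ft_force: [-0.0, -0.1, 1.6]
width: 0.0425
grip_force: 0.4
```

{"api": "step_arm", "payload": {
  "delta_pos": [
    [0, 0, 0.3],
    [0, 0, 0.8],
    [0, 0, 0.8],
    [0, 0, 0.8],
    [0, 0, 0.8],
    [0, 0, 0.5],
    [0, 0, 0],
    [0, 0, 0]
  ],
  "turn": [0, 0, 0, 0, 0, 0, 0, 0]
}}

```text
time: 15.05
ee_pos: [0.4875, 0.0485, 0.198]
eef_rot: [0.587, 0.809, -0.0, -0.0]
ft_force: [-0.4, -0.8, -1.1]
width: 0.0437
grip_force: 0.0
```

Run:
```python
from h import *
c=snap('wrist','w4.png')
P=cloud(c); B=P[(np.hypot(P[:,0]-.4885,P[:,1]-.049)<.04)&(P[:,2]>.085)&(P[:,2]<.14)]; print(np.percentile(B[:,2],[5,50,95,99]))
```

```text
[0.09712167 0.09852354 0.12463843 0.12525032]
```

View pics/w4.png

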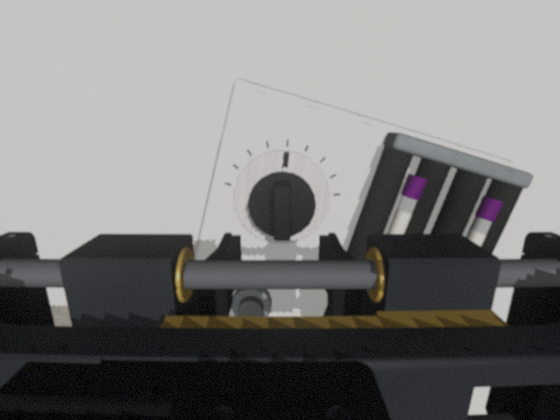

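The pointer at (286,158) sits on the fourth-click tick (287,143), and the cap is back at its rest height. Next I check the button's profile.

Run:
```python
from h import *
P=cloud(np.load('pics/w1.npz'))
S=P[(np.hypot(P[:,0]-.4925,P[:,1]+.065)<.014)&(P[:,2]>.0885)]
c=S[:,:2].mean(0); print(c,len(S))
r=np.hypot(P[:,0]-c[0],P[:,1]-c[1])
for a in range(0,26,2):
    m=(r>a/1000)&(r<(a+2)/1000); print(a,np.percentile(P[m,2],[10,50,90]).round(4))
print(read_state()['ee_pos'])
```

```text
[ 0.49307105 -0.06566416] 500
0 [0.0914 0.092  0.0932]
2 [0.0915 0.092  0.0928]
4 [0.0912 0.0922 0.093 ]
6 [0.0914 0.0921 0.0929]
8 [0.091  0.0921 0.093 ]
10 [0.0832 0.0908 0.0924]
12 [0.0813 0.0824 0.0914]
14 [0.0812 0.082  0.083 ]
16 [0.0812 0.0822 0.0831]
18 [0.0705 0.0812 0.0826]
20 [0.0694 0.0707 0.082 ]
22 [0.0692 0.0701 0.0712]
24 [0.0694 0.0701 0.0711]
[0.4872532  0.04846589 0.19760787]
```

{"api": "step_arm", "payload": {
  "delta_pos": [
    [0, -0.7, 0],
    [0.03, -0.75, 0],
    [0.03, -0.75, 0],
    [0.03, -0.75, 0],
    [0.03, -0.75, 0],
    [0.03, -0.8, 0],
    [0, 0, 0],
    [0, 0, 0],
    [0, 0, 0]
  ],
  "turn": [0, 0, 0, 0, 0, 0, 0, 0, 0],
  "grip": 1,
  "newtons": 10
}}

```text
time: 16.0
ee_pos: [0.4912, -0.063, 0.1979]
eef_rot: [0.587, 0.81, -0.0, -0.0]
ft_force: [0.6, 0.2, -0.6]
width: 0.0003
grip_force: 0.0
```

{"api": "step_arm", "payload": {
  "delta_pos": [
    [0.03, -0.06, -0.6],
    [0, 0, -0.8],
    [0, 0, -0.8],
    [0, 0, -0.8],
    [0, 0, -0.6],
    [0, 0, -0.4],
    [0, 0, 0],
    [0, 0, 0]
  ],
  "turn": [0, 0, 0, 0, 0, 0, 0, 0]
}}

```text
time: 16.8
ee_pos: [0.4924, -0.0652, 0.0988]
eef_rot: [0.587, 0.809, 0.0, 0.0]
ft_force: [-0.5, -0.0, 1.1]
width: 0.0003
grip_force: 0.0
```

{"api": "step_arm", "payload": {
  "delta_pos": [
    [0, 0, -0.1],
    [0, 0, -0.1],
    [0, 0, -0.1],
    [0, 0, -0.1],
    [0, 0, -0.08],
    [0, 0, 0],
    [0, 0, 0]
  ],
  "turn": [0, 0, 0, 0, 0, 0, 0]
}}

```text
time: 17.5
ee_pos: [0.4925, -0.0654, 0.0867]
eef_rot: [0.587, 0.809, 0.0, 0.0]
ft_force: [-0.2, 0.4, 4.9]
width: 0.0004
grip_force: 2.3
```

Nearly there. I'll press until the end stop shows as a rise in force.

{"api": "step_arm", "payload": {
  "delta_pos": [
    [0, 0, -0.04],
    [0, 0, 0],
    [0, 0, 0]
  ],
  "turn": [0, 0, 0]
}}

```text
time: 17.8
ee_pos: [0.4926, -0.0654, 0.0863]
eef_rot: [0.587, 0.809, 0.0, 0.0]
ft_force: [-3.8, 1.8, 13.3]
width: 0.0004
grip_force: 7.1
```

{"api": "step_arm", "payload": {
  "delta_pos": [
    [0, 0, -0.04],
    [0, 0, 0],
    [0, 0, 0]
  ],
  "turn": [0, 0, 0]
}}

```text
time: 18.1
ee_pos: [0.4927, -0.0654, 0.0861]
eef_rot: [0.588, 0.809, 0.001, -0.0]
ft_force: [-9.8, 1.8, 26.0]
width: 0.0003
grip_force: 12.9
```

The end stop is reached, so the button is fully down. Now I release it and rise clear.

{"api": "step_arm", "payload": {
  "delta_pos": [
    [0, 0, 0.2],
    [0, 0, 0.5],
    [0, 0, 0.8],
    [0, 0, 0.8],
    [0, 0, 0.8],
    [0, 0, 0.8],
    [0, 0, 0.5],
    [0, 0, 0],
    [0, 0, 0],
    [0, 0, 0]
  ],
  "turn": [0, 0, 0, 0, 0, 0, 0, 0, 0, 0]
}}

```text
time: 19.1
ee_pos: [0.4916, -0.0654, 0.1934]
eef_rot: [0.587, 0.809, -0.001, -0.001]
ft_force: [0.6, 1.0, 0.5]
width: 0.0007
grip_force: 0.0
```

Run:
```python
from h import *
c=snap('wrist','w5.png')
P=cloud(c)
for x,y,r in [(.4925,-.065,.008),(.5025,-.135,.04)]:
    B=P[(np.hypot(P[:,0]-x,P[:,1]-y)<r)&(P[:,2]>.082)&(P[:,2]<.12)]; print(len(B),np.median(B,0) if len(B) else 0)
print(read_state()['time'],read_state()['ft_force'])
```

```text
251 [ 0.49256129 -0.0649063   0.0921211 ]
16 [ 0.51941936 -0.15069964  0.08795721]
19.15 [-0.79251806  0.03813628 -0.6531144 ]
```

View pics/w5.png

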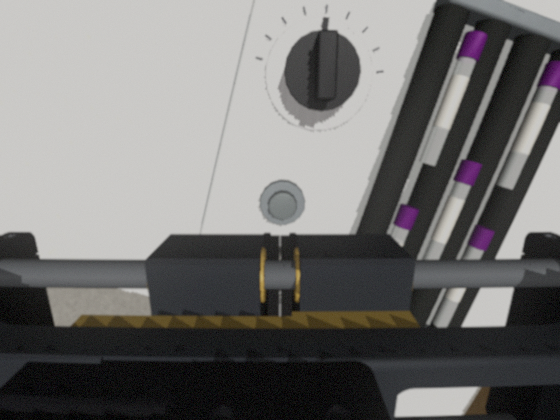

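The pointer at (325,24) is still on the fourth-click tick (326,8), and the start button at (282,205) has sprung back up to 92 mm. I'm handing the job in.

```bash
python3 -c "
from bench import *
print(close_job())"
```

```text
the job is handed in; nothing more can be done
None
```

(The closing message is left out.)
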